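Put the marker away cap-down in its screw-top tube

TASK

Put the loose marker away: stand it in its storage tube with the black cap end down, so that the ink stays at the nib, letting it drop all the way to the bottom. Then tip the tethered lid over onto the mouth and screw its cap clockwise until it is tight. Leave the rinse cup beside the work standing where it is.

Things in the scene. Friction and masses are not known exactly. Their poses are not given: they have to be found in the camera images.
- marker: fat felt marker, 135 mm long, 17 x 16 mm thick, about 20 g, white barrel with a black cap on one end; it starts lying flat on the table. Its y axis runs along its length: the black cap end points to +y, the plain tail end to -y. Origin: middle of its length, on the underside as it lies (8 mm off its centre line)
- marker_mid (a point): the point on the marker's centre line in the middle of its length (67 mm from either end)
- tube: upright marker tube, fixed: bare aluminium, 30 mm across, bore 22 mm wide and 140 mm deep (floor z = 10 mm, mouth z = 150 mm), on a round black foot 88 mm wide, 10 mm high. It stands left or right of the marker, the lid's hinge on the side away from the robot. Origin: tube axis at table height; z up, +x points to the hinge. Once dropped in, the marker is wholly inside, 5 mm below the mouth
- mouth (a point): centre of the tube's open mouth, 150 mm above the table
- hinge (a point): the lid's hinge pin: 25 mm from the tube axis on its +x side, 142 mm above the table, parallel to the tube's y axis. Its two lugs reach 28 mm from the tube axis and up to z = 145 mm
- lid (a joint): swing of the black tethered lid, rad: 0 = shut on the mouth; starts tipped back at 1.75 to 2.1 (past upright, away from the tube; stop at 2.2). Stiff hinge: it stays where left, half a newton at its edge moves it: a fingertip can push it over from behind. Lid = ring 39 mm across, 4 mm thick, with the screw cap on it; open, it reaches 45 mm from the pin, and 26 mm from the ring's plane outwards
- cap (a joint): turn of the screw cap in the lid, rad: starts loose at 0 to 0.25 and grows clockwise (seen from above when shut) to a firm stop at 1.3 = tight; less than a quarter turn, one grasp does it. It needs about 0.05 N m and stays where it is left; the cap sinks 2 mm as it is screwed in
- cap_top (a point): middle of the top face of the ribbed black screw cap, 39 mm across (41 over its ribs), 20 mm high. With the lid shut and the cap loose it spans z = 148 to 168 mm on the tube axis; grip it round its side from above, the fingertips above z = 147 mm to clear the lid's ring and lugs
- rinse_cup: grey-white plastic rinse cup, loose, 83 mm wide, 106 mm high, 120 g; a bystander, on the other side of the marker from the tube. Origin: middle of its underside

How it is judged (in metres and radians):
On the way, in this order (a step that is already met when the one before it is completed fails the run):
1. the marker stands in the tube, cap end down, dropped to the bottom (horizontal distance between marker_mid and tube below 0.008 m and z of marker_mid in the frame of tube below 0.085 m and angle between marker's own y axis and vertical above 3.02 rad), for 0.2 s.
2. with the marker inside, the lid is tipped shut on the mouth (all of step 1 and value of joint lid below 0.06 rad), for 0.2 s.
3. the cap is screwed tight (all of step 2 and value of joint cap above 1.2 rad), for 0.2 s.
At the end, for the whole second after the job is handed in: the marker rests inside the tube on its bottom (its middle within 8 mm of the tube axis and under 85 mm above the table), black cap end down and upright within 0.12 rad; the lid is shut (under 0.06 rad) and the cap screwed tight (over 1.2 of 1.3 rad) (all of step 3 and linear speed of marker below 0.02 m/s); the robot touches nothing.
It fails at once if the rinse cup is knocked over or shoved more than 40 mm (distance of rinse_cup from where it was at the start of the episode above 0.04 m or angle between rinse_cup's own z axis and vertical above 0.35 rad).
It also fails if it takes over 58 s, if anything falls off the work surface, if the arm or the gripper's body presses on something with over 40 N, if the wrist force passes 120 N, or if a joint passes its speed limit or range.

ROBOT

A 6-joint arm with a two-finger parallel gripper is mounted at the origin on the work surface; the furniture and walls round the work are solid. World frame = base frame: x ahead of the robot, y to its left, z up, the work surface at z = 0. Lengths are in m, angles in degrees, forces in N, time in s.
With the tool pointing down it reaches from about 0.375 to 0.9 m from the base axis. Payload 3.1 kg.
Tool frame: the origin (TCP) lies on the centre line of the jaws, within the pads' length; the fingertips stand 22 mm ahead of it and the grasp point (between the pads) lies 3 mm ahead of it; z points along the fingers, y is the line along which they close (so a half turn about z gives the same grasp; the last joint's range is limited). The gripper opens to 87 mm and grips with 3 to 60 N. Pads are 19 mm wide; open, the fingers measure 117 mm over their backs; the gripper's body (75 mm by 190 mm) begins 51 mm behind the grasp point.
Start: joints at [66.836, 30.224, 82.088, -0, 67.689, -10.227], TCP at [0.14, 0.609, 0.245] pointing down, gripper open.
Joint ranges: [-176.69, 176.69], [-43.24, 126.21], [12.49, 139.97], [-82, 262], [0, 151.66], [-163.58, 163.58]. Speed limits (degrees/s): [159.86, 159.86, 180, 180, 180, 180].

INTERFACE

Orientations are given as a 3x3 rotation matrix whose columns are the frame's x, y, z axes.
In Python, from rig import * gives the robot as it stands.
- The arm moves only by the shell command python3 -m jog 'ROWS'. ROWS is text: rows parted by semicolons, each of 7 numbers parted by spaces: the shift along the tool's x, y, z in mm, then the turn, a rotation vector about the tool's x, y, z in rad, then the finger opening in mm, from 0 to 87. In form: tx ty tz ax ay az fingers; .... A call has 1 to 12 rows; each row shifts and turns the commanded pose from where the row before left it, along the tool's axes as they then stand; what a row does not reach is not made up. A row lasts 1/8 s, in which the tool goes at most 62.5 mm and 10.7 degrees, less where a joint would pass 70% of its speed; a pose out of reach is approached as far as the arm can. A call with a gripper value outside its range is refused whole. The fingers move at their own pace and stop on an object; the grip force is fixed at half the most. Time passes only in rows, so rows that do not move let the fingers close. It gives the time, the measured TCP pose, the force, the opening and the grip force at its end, in the units of the state.
- read_state(): the state, without advancing time (a new reading comes with each control period).
- capture(name): name is "scene" or "top" or "wrist"; returns a dict with "color" (384x512x3 uint8, red, green, blue), "camera_matrix" (3x3 intrinsics, pixels), "R" (3x3) and "t" (3): a world point X has camera coordinates R X + t. Camera axes: x right, y down, z forward; pixel columns grow to the right and rows downward; lengths in m; the calibration is good to about 2 mm. A picture is of the moment at which its call begins. There is no depth.
- hand_in(): hands the job in; it is judged then, once.
Trained networks look in the newest picture that a camera, given by its name, has taken for a name from the list of things; names that differ only in an ending like _2 or _b are one class to them, and where a whole thing is asked for, a point or a joint stands for the part that bears it (a point fixed in the world has none). Each returns a list of dicts, best first, with "conf" (0 to 1); they miss things now and then, are a little off and sometimes report something else, mostly with a low value. They report only what shows in the picture. A call takes as long as a camera call.
- find_in(camera, target): "at" ([x, y, z] in m, in world coordinates, good to about 4 mm: the middle of the surface that is visible of it).
- trace(camera, target): "pixels" (384x512 bool, what is visible of it).
- place_of(camera, target): "at" ([x, y, z] in m, in world coordinates, good to about 4 mm: a listed point, or the origin of a listed thing).
The state is a dict: "time_s": time; "joint_positions": joint angles; "qvel": joint speeds; "tau": joint torques, N m; "position": TCP position; "tcp_rot": TCP orientation; "force": force on the tool from outside, world axes, zero at the start; "moment": the same for the moment, N m; "opening": opening from 0.0 (shut) to 1.0 (fully open); "grasp_force": force on a finger pad.
Only numpy, scipy, OpenCV 4.12 (cv2) and the standard library are available. Lean on these libraries where they do the work, as an engineer would, in place of code of your own. Each camera call takes 0.05 s, during which the arm holds its last target. There are 200 camera calls.

## Working session

There is one attempt and no reset: what is moved stays moved. The work goes in short steps, Python scripts to look and compute and a shell command to move; the robot and the scene stay as the last step left them, time stands still between calls to the robot, and variables do not carry over. Pictures are saved under pics/ and viewed, at most 14 in all, crops included, and the job is handed in when it is done.

```bash
ls; mkdir -p pics; python3 - <<'E'
from rig import *
import cv2,numpy as np
ims=[]
for c in("scene","top","wrist"):
    d=capture(c); cv2.imwrite(f"pics/{c}0.png",d["color"][...,::-1])
    for t in("marker","marker_mid","tube","mouth","hinge","lid","cap_top","rinse_cup"):
        for f in(place_of,find_in):
            try:
                r=f(c,t); print(c,t,f.__name__,[(np.round(x["at"],4).tolist(),round(x["conf"],2)) for x in r[:2]])
            except Exception as e: print(c,t,f.__name__,"err",str(e)[:60])
s=read_state();print(s["time_s"],s["position"],s["tcp_rot"])
a=cv2.imread("pics/scene0.png");b=cv2.imread("pics/top0.png")
cv2.imwrite("pics/both0.png",cv2.resize(np.hstack([a,b]),(800,300)))
E
```

```text
pics
scene marker call [([0.4916, -0.0414, -0.0007], 0.75)]
scene marker call [([0.4871, -0.0467, 0.011], 0.75)]
scene marker_mid call [([0.5224, 0.247, 0.1488], 0.63), ([0.4867, -0.0444, 0.007], 0.62)]
scene marker_mid call [([0.4836, -0.0435, 0.0106], 0.65), ([0.4576, -0.2815, 0.0762], 0.19)]
scene tube call [([0.521, 0.2517, -0.0015], 0.73)]
scene tube call [([0.5174, 0.239, 0.0718], 0.64)]
scene mouth call []
scene mouth call [([0.5206, 0.2423, 0.0763], 0.83)]
scene hinge call [([0.5506, 0.2528, 0.1389], 0.63)]
scene hinge call [([0.563, 0.2552, 0.1611], 0.43)]
scene lid call err it knows: cap_top, hinge, marker, marker_mid, mouth, rinse_c
scene lid call [([0.5616, 0.2519, 0.1626], 0.74)]
scene cap_top call [([0.5789, 0.2584, 0.162], 0.45)]
scene cap_top call [([0.4894, -0.0484, 0.0101], 0.39)]
scene rinse_cup call [([0.473, -0.2752, 0.0026], 0.59), ([0.4917, -0.0447, -0.003], 0.19)]
scene rinse_cup call [([0.46, -0.2802, 0.075], 0.88)]
top marker call [([0.4898, -0.0414, -0.0014], 0.55)]
top marker call [([0.4891, -0.041, 0.0143], 0.83)]
top marker_mid call [([0.4875, -0.0431, 0
[... 637 characters left out ...]
5, -0.0015], 0.97), ([0.4901, -0.0461, 0.0086], 0.61)]
top rinse_cup call [([0.477, -0.2845, 0.061], 0.58)]
wrist marker call []
wrist marker call []
wrist marker_mid call []
wrist marker_mid call []
wrist tube call []
wrist tube call []
wrist mouth call []
wrist mouth call []
wrist hinge call []
wrist hinge call []
wrist lid call err it knows: cap_top, hinge, marker, marker_mid, mouth, rinse_c
wrist lid call []
wrist cap_top call []
wrist cap_top call []
wrist rinse_cup call []
wrist rinse_cup call []
2.4 [0.13990482 0.60913592 0.24456382] [[-9.74611670e-01  2.23901971e-01  2.89296211e-05]
 [ 2.23901972e-01  9.74611668e-01  6.05254919e-05]
 [-1.46433693e-05  6.54662500e-05 -9.99999998e-01]]
```

View pics/both0.png

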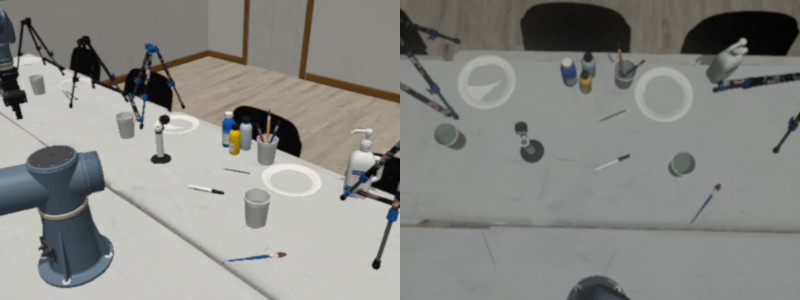

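```bash
cat > h.py <<'E'
from rig import *
import cv2,numpy as np
def ray(cam,px,z):
    K=np.array(cam["camera_matrix"]);R=np.array(cam["R"]);t=np.array(cam["t"])
    c=-R.T@t; d=R.T@np.linalg.inv(K)@np.array([px[0],px[1],1.]); return c+d*(z-c[2])/d[2]
def proj(cam,X):
    p=np.array(cam["camera_matrix"])@(np.array(cam["R"])@np.array(X)+np.array(cam["t"])); return p[:2]/p[2]
E
python3 - <<'E'
from h import *
for c in("top","scene"):
    d=capture(c); print(c,"campos",-np.array(d["R"]).T@np.array(d["t"]))
    r=trace(c,"marker")
    m=r[0]["pixels"]; ys,xs=np.nonzero(m)
    W=np.array([ray(d,(x,y),0.008)[:2] for x,y in zip(xs,ys)])
    mu=W.mean(0);w,v=np.linalg.eigh(np.cov((W-mu).T));a=v[:,1];q=(W-mu)@a
    print(mu,"axis",a,np.degrees(np.arctan2(a[1],a[0])),q.min(),q.max(),len(xs), r[0]["conf"], "midrange centre",mu+a*(q.min()+q.max())/2)
    g=d["color"].mean(2)[ys,xs]
    for lo in np.linspace(q.min(),q.max(),9)[:-1]:
        k=(q>=lo)&(q<lo+(q.max()-q.min())/8); print(round(lo,3),g[k].mean().round())
E
```

```text
top campos [0.26559718 0.00409326 1.2648329 ]
[ 0.48923922 -0.04532606] axis [-0.40708348  0.91339096] 114.021754881907 -0.06750419554419518 0.06773772446073324 302 0.66 midrange centre [ 0.48919169 -0.04521941]
-0.068 93.0
-0.051 90.0
-0.034 107.0
-0.017 154.0
0.0 155.0
0.017 153.0
0.034 153.0
0.051 152.0
scene campos [-0.29904784 -0.805042    0.79508415]
[ 0.49035819 -0.03953436] axis [-0.4043999   0.91458227] 113.85352713486341 -0.06683409424745511 0.06400768761580067 233 0.65 midrange centre [ 0.49092969 -0.04082685]
-0.067 70.0
-0.05 64.0
-0.034 114.0
-0.018 193.0
-0.001 189.0
0.015 188.0
0.031 187.0
0.048 198.0
```

Tube stands at about (160,145) in the scene half with the lid tipped back; the marker is at (205,189), cap to the right; the cup is right of it at (257,208). The top view agrees, and the marker length of 135 mm checks out.

```bash
cat >> h.py <<'E'
from scipy.spatial.transform import Rotation as Ro
from scipy.linalg import expm,logm
def T(R,p):
    M=np.eye(4);M[:3,:3]=R;M[:3,3]=p;return M
def now():
    s=read_state();return T(np.array(s["tcp_rot"]),np.array(s["position"])),s
def frame(z,y):
    z=np.array(z,float);z/=np.linalg.norm(z);y=np.array(y,float);y-=z*(z@y);y/=np.linalg.norm(y);return np.c_[np.cross(y,z),y,z]
def step(A,B):
    "screw motion from A to B: whole shift mm + n equal rows"
    D=np.linalg.inv(A)@B;w=Ro.from_matrix(D[:3,:3]).as_rotvec();n=int(np.ceil(max(np.linalg.norm(w)/0.17,np.linalg.norm(D[:3,3])/.055)));n=max(n,1)
    S=np.real(expm(logm(D)/n));print("total",(D[:3,3]*1e3).round(1),w.round(3),"n",n,"row",(S[:3,3]*1e3).round(1),(w/n).round(4))
    P=A.copy();out=[]
    for _ in range(n):P=P@S;out.append(P[:3,3].round(2).tolist())
    print("path",out)
E
python3 - <<'E'
from h import *
A,s=now();d=capture("wrist");Rc=np.array(d["R"]);c=-Rc.T@np.array(d["t"])
print("cam in tool",A[:3,:3].T@(c-A[:3,3]),"\n",A[:3,:3].T@Rc.T,"\n",d["camera_matrix"],s["time_s"])
# view pose: tool down, y tangential
for yaw in (65,-25-180+90,0): pass
p=np.array([.50,.20,.33]);
for y in ([-.34,.94,0],[.94,.34,0],[0,1,0]):
    step(A,T(frame([0,0,-1],y),p))
E
```

```text
cam in tool [ 7.33683099e-02 -9.53655969e-05 -1.38795540e-01] 
 [[ 7.39230863e-04 -9.63445831e-01 -2.67902191e-01]
 [ 9.99999614e-01  5.84733315e-04  6.56477282e-04]
 [-4.75828964e-04 -2.67902573e-01  9.63445891e-01]] 
 [[320.99293741   0.         253.96729622]
 [  0.         320.99293741 191.15938478]
 [  0.           0.           1.        ]] 2.6
total [-442.6 -318.1  -85.4] [-0.     0.    -0.573] n 11 row [-31.9 -38.8  -7.8] [-0.      0.     -0.0521]
path [[0.16, 0.56, 0.25], [0.19, 0.52, 0.26], [0.21, 0.48, 0.27], [0.24, 0.44, 0.28], [0.27, 0.4, 0.28], [0.31, 0.36, 0.29], [0.34, 0.32, 0.3], [0.38, 0.29, 0.31], [0.42, 0.26, 0.31], [0.46, 0.23, 0.32], [0.5, 0.2, 0.33]]
total [-442.6 -318.1  -85.4] [-0.     0.     0.998] n 11 row [-50.9  -8.7  -7.8] [-0.      0.      0.0907]
path [[0.19, 0.59, 0.25], [0.23, 0.57, 0.26], [0.28, 0.54, 0.27], [0.32, 0.5, 0.28], [0.35, 0.47, 0.28], [0.39, 0.43, 0.29], [0.42, 0.39, 0.3], [0.45, 0.34, 0.31], [0.47, 0.3, 0.31], [0.49, 0.25, 0.32], [0.5, 0.2, 0.33]]
total [-442.6 -318.1  -85.4] [-0.     0.    -0.226] n 11 row [-37.1 -33.   -7.8] [-0.      0.     -0.0205]
path [[0.17, 0.57, 0.25], [0.2, 0.53, 0.26], [0.23, 0.49, 0.27], [0.26, 0.45, 0.28], [0.29, 0.41, 0.28], [0.32, 0.38, 0.29], [0.36, 0.34, 0.3], [0.39, 0.3, 0.31], [0.43, 0.27, 0.31], [0.46, 0.23, 0.32], [0.5, 0.2, 0.33]]
```

```bash
python3 - <<'E'
from h import *
A,s=now()
step(A,T(frame([0,0,-1],[0,1,0]),[.48,.235,.31]))
E
```

```text
total [-415.2 -288.5  -65.5] [ 0.    -0.    -0.226] n 10 row [-38.5 -33.   -6.5] [ 0.     -0.     -0.0226]
path [[0.17, 0.57, 0.25], [0.2, 0.53, 0.26], [0.23, 0.49, 0.26], [0.27, 0.45, 0.27], [0.3, 0.41, 0.28], [0.33, 0.38, 0.28], [0.37, 0.34, 0.29], [0.41, 0.3, 0.3], [0.44, 0.27, 0.3], [0.48, 0.23, 0.31]]
```

```bash
python3 -m jog '-38.5 -33 -6.5 0 0 -0.0226 87;-38.5 -33 -6.5 0 0 -0.0226 87;-38.5 -33 -6.5 0 0 -0.0226 87;-38.5 -33 -6.5 0 0 -0.0226 87;-38.5 -33 -6.5 0 0 -0.0226 87;-38.5 -33 -6.5 0 0 -0.0226 87;-38.5 -33 -6.5 0 0 -0.0226 87;-38.5 -33 -6.5 0 0 -0.0226 87;-38.5 -33 -6.5 0 0 -0.0226 87;-38.5 -33 -6.5 0 0 -0.0226 87;0 0 0 0 0 0 87;0 0 0 0 0 0 87'
python3 - <<'E'
from h import *
A,s=now();print(s["joint_positions"],A[:3,3])
d=capture("wrist");print(np.array(d["R"]).tolist(),np.array(d["t"]).tolist())
print(proj(d,[.521,.25,.15]))
cv2.imwrite("pics/w1.png",cv2.resize(d["color"][...,::-1],(768,576),interpolation=cv2.INTER_CUBIC))
for t in("tube","mouth","hinge","cap_top"): print(t,[(np.round(x["at"],4).tolist(),round(x["conf"],2)) for x in place_of("wrist",t)])
import pickle;d={k:d[k] for k in d};pickle.dump(d,open("w1.pkl","wb"))
E
```

```text
time_s: 4.15
position: [0.4798, 0.2348, 0.3093]
tcp_rot: [[-1.0, 0.001, -0.001], [0.001, 1.0, 0.0], [0.001, 0.0, -1.0]]
force: [-0.1, -0.5, -0.1]
opening: 0.999
grasp_force: 0.0
[ 1.40619281e+01  1.89650168e+01  9.04033657e+01  3.23924191e-02
  7.07047068e+01 -7.59145459e+01] [0.47976324 0.23475429 0.30927375]
[[-0.0001463281524703997, 0.9999997800033104, 0.0006469786738424093], [0.9637650226016607, -3.1557332278572424e-05, 0.2667526573696258], [0.266752619101845, 0.0006625688397379506, -0.9637648059588191]] [-0.23494884987361048, -0.5113956878787727, 0.32333110344360344]
[269.18535456 222.18828274]
tube [([0.523, 0.2452, 0.0004], 0.79)]
mouth []
hinge [([0.549, 0.2514, 0.1392], 0.75)]
cap_top [([0.5793, 0.2559, 0.1616], 0.62)]
```

View pics/w1.png

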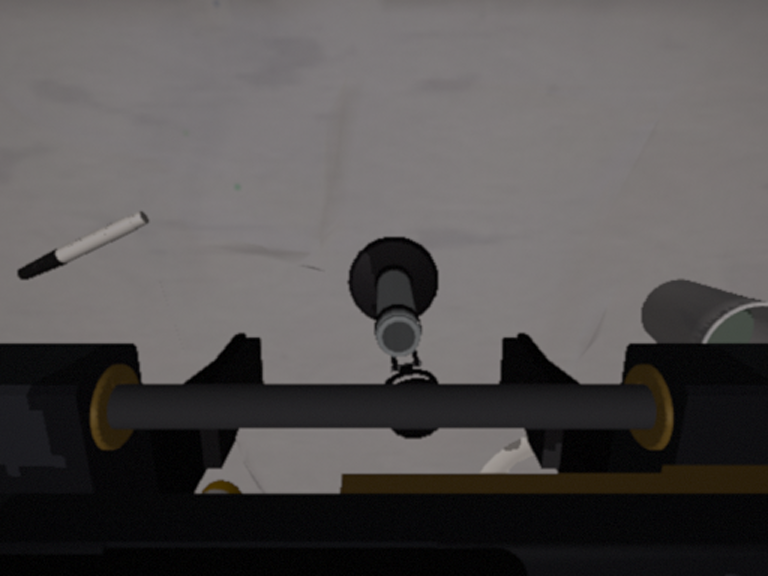

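The mouth ring shows at (399,334) of the enlarged picture, the foot at (393,280), and the lid partly hidden behind the gripper bar at (412,405). The marker is at (83,245), cap to the left.

```bash
python3 - <<'E'
from h import *
import pickle
d=pickle.load(open("w1.pkl","rb"));g=cv2.cvtColor(d["color"],cv2.COLOR_RGB2GRAY)
print(g[205:245,248:286:2])
# foot
from scipy.optimize import least_squares
def fit(zc,rad,c0,sel,bright):
    pass
# mouth outer ring: radial edge search around projection
G=cv2.GaussianBlur(g,(3,3),0).astype(float)
from scipy.ndimage import map_coordinates as mc
def edge(c0,z,r,ang,span=.006,sign=-1):
    pts=[]
    for a in ang:
        rr=np.linspace(r-span,r+span,49);P=np.array([proj(d,[c0[0]+q*np.cos(a),c0[1]+q*np.sin(a),z]) for q in rr])
        v=mc(G,[P[:,1],P[:,0]],order=1);k=np.gradient(v)*sign;i=k.argmax();pts.append((a,rr[i],k[i]))
    return pts
def circ(c0,z,r,ang,sign,span=.006):
    c=np.array(c0)
    for _ in range(5):
        e=np.array(edge(c,z,r,ang,span,sign));k=e[:,2]>np.median(e[:,2])*.4
        X=np.c_[c[0]+e[:,1]*np.cos(e[:,0]),c[1]+e[:,1]*np.sin(e[:,0])][k]
        A=np.c_[2*X,np.ones(len(X))];s=np.linalg.lstsq(A,(X**2).sum(1),rcond=None)[0];c=s[:2]
    return c,np.sqrt(s[2]+c@c),k.sum()
al=np.linspace(-np.pi,np.pi,48,endpoint=False)
print("foot",circ([.522,.248],.010,.044,al[np.abs(al)>1.3],1))
print("bore",circ([.522,.248],.150,.011,al,1,.004))
print("outer",circ([.522,.248],.150,.015,al[(np.abs(al)<2.0)],-1,.004))
# marker from wrist
r=trace("wrist","marker");m=r[0]["pixels"];ys,xs=np.nonzero(m);W=np.array([ray(d,(x,y),.008)[:2] for x,y in zip(xs,ys)])
mu=W.mean(0);w,v=np.linalg.eigh(np.cov((W-mu).T));a=v[:,1];q=(W-mu)@a
print("marker",mu+a*(q.min()+q.max())/2,a,q.min(),q.max(),np.degrees(np.arctan2(a[1],a[0])))
E
```

```text
[[ 12  13  54  49  25   5   6  14  15  14  13   3   7  27  37  11  11   6
   26]
 [ 16  16  52  37   7   9  20  35  36  36  34  21   7   7  31  11   9   4
   70]
 [ 18  16  50  16   6  25  37  53  53  52  53  39  21   5  19  14   5  25
  108]
 [ 20  20  42   8  19  40  54  69  67  67  67  59  40  21   5   9   8  69
  124]
 [ 18  20  22  11  39  59  68  76  76  75  76  73  65  41  13   7  33 108
  125]
 [ 14  15   8  22  60  73  75  65  70  69  68  74  77  64  23  16  88 124
  125]
 [ 18   4   7  39  76  74  67  89  94  92  91  78  70  75  43  29 124 126
  125]
 [ 62  14  17  57  77  69  92 107 104 103 103 101  78  67  63  27 118 125
  125]
 [109  58  31  73  69  93 106 102  95  95  97 104  96  77  69  36 100 125
  125]
 [126  76  48  75  85 105 101  88  76  76  81  91  99  97  69  76  98 125
  125]
 [125  38  60  70  99  98  88  61  55  55  55  69  89  99  79  96  98 126
  126]
 [125  30  67  80 103  84  61  51  53  52  53  55  70  97  95  78  85 126
  126]
 [125  31  73  96  99  66  53  51  53  53  54  54  55  90 101  82  56 126
  127]
 [125  35  82 101  87  54  52  52  52  53  53  
[... 1817 characters left out ...]
[124 124 123 123 123 124  95   5  30 126 125 109 110  89  17  13  73 124
  124]
 [123 122 123 123 123 124 109  18  25 110 109  58  51  46  25  11  78 123
  123]
 [123 122 122 123 123 125 116  21  16  56  49  24   8  12  38  25  86 123
  123]
 [122 122 123 123 123 125 100  12  19  43   7   7   3  17  85  81 109 124
  124]]
foot (array([0.52151604, 0.24613667]), np.float64(0.04217762874065369), np.int64(29))
bore (array([0.52305127, 0.24620881]), np.float64(0.0108596593453664), np.int64(48))
outer (array([0.52564085, 0.24658307]), np.float64(0.01593224027852597), np.int64(27))
marker [ 0.49003337 -0.04421821] [-0.40377814  0.91485694] -0.07085611345975323 0.06908326669794924 113.81458150634332
```

```bash
cat > g.py <<'E'
from h import *
a=np.array([-.4045,.9145,0]);M=np.array([.490,-.0438,.008]);Z=np.array([0,0,1.])
th=np.radians(20);zt=-a*np.sin(th)-Z*np.cos(th);Rg=frame(zt,[a[1],-a[0],0])
G=M+a*.051-zt*.0185
E
python3 - <<'E'
from g import *
A,s=now();print(Rg,G)
step(A,T(Rg,G-zt*.08))
E
```

```text
[[-0.38012042  0.91453178  0.13834771]
 [ 0.85938226  0.40451406 -0.31277869]
 [-0.34200965  0.         -0.93969644]] [0.46681108 0.00862588 0.02538431]
total [  24.1 -201.9  209. ] [ 0.202 -0.309  1.144] n 8 row [ -6.  -23.   28.3] [ 0.0252 -0.0387  0.143 ]
path [[0.49, 0.21, 0.28], [0.49, 0.19, 0.25], [0.49, 0.16, 0.23], [0.49, 0.14, 0.2], [0.48, 0.11, 0.18], [0.48, 0.08, 0.15], [0.47, 0.06, 0.13], [0.46, 0.03, 0.1]]
```

```bash
python3 -m jog '0 -50 0 0 0 0 87;0 -50 0 0 0 0 87'; python3 - <<'E'
from g import *
A,s=now()
step(A,T(Rg,G-zt*.08))
E
```

```text
time_s: 4.7
position: [0.48, 0.1347, 0.3096]
tcp_rot: [[-1.0, -0.003, 0.0], [-0.003, 1.0, -0.0], [-0.0, -0.0, -1.0]]
force: [0.9, -0.5, -0.4]
opening: 0.998
grasp_force: 0.0
total [  24.8 -101.   209. ] [ 0.202 -0.308  1.145] n 8 row [  0.4 -11.4  26.9] [ 0.0253 -0.0386  0.1432]
path [[0.48, 0.12, 0.28], [0.48, 0.11, 0.26], [0.48, 0.1, 0.23], [0.47, 0.09, 0.2], [0.47, 0.07, 0.18], [0.47, 0.06, 0.15], [0.46, 0.05, 0.13], [0.46, 0.03, 0.1]]
```

```bash
python3 -m jog '0.4 -11.4 26.9 0.0253 -0.0386 0.1432 87;0.4 -11.4 26.9 0.0253 -0.0386 0.1432 87;0.4 -11.4 26.9 0.0253 -0.0386 0.1432 87;0.4 -11.4 26.9 0.0253 -0.0386 0.1432 87;0.4 -11.4 26.9 0.0253 -0.0386 0.1432 87;0.4 -11.4 26.9 0.0253 -0.0386 0.1432 87;0.4 -11.4 26.9 0.0253 -0.0386 0.1432 87;0.4 -11.4 26.9 0.0253 -0.0386 0.1432 87;0 0 0 0 0 0 60'; python3 - <<'E'
from g import *
A,s=now();print(s["joint_positions"])
step(A,T(Rg,G))
d=capture("wrist");p=proj(d,M+a*.0675),proj(d,M-a*.0675);print(p)
r=trace("wrist","marker");im=d["color"][...,::-1].copy()
if r:
    m=r[0]["pixels"];ys,xs=np.nonzero(m);W=np.array([ray(d,(x,y),.008)[:2] for x,y in zip(xs,ys)])
    mu=W.mean(0);w,v=np.linalg.eigh(np.cov((W-mu).T));q=(W-mu)@v[:,1];print(r[0]["conf"],mu+v[:,1]*(q.min()+q.max())/2,v[:,1],q.min(),q.max())
for x in p: cv2.circle(im,tuple(int(k) for k in x),3,(0,0,255),1)
cv2.imwrite("pics/w2.png",im)
E
```

```text
time_s: 5.82
position: [0.4555, 0.0361, 0.1038]
tcp_rot: [[-0.404, 0.905, 0.134], [0.851, 0.425, -0.307], [-0.335, -0.01, -0.942]]
force: [-1.0, -0.6, 0.4]
opening: 0.949
grasp_force: 0.0
[  1.66756422  33.14368151 116.49800537 -40.16432394  28.83146882
  11.65843206]
total [-1.7 -0.7 83.8] [-0.002 -0.007  0.025] n 2 row [-0.8 -0.3 41.9] [-0.0009 -0.0037  0.0126]
path [[0.46, 0.02, 0.06], [0.47, 0.01, 0.03]]
(array([253.62514412, 184.24071464]), array([250.48773809, 296.41373536]))
0.97 [ 0.48895029 -0.04407067] [-0.40341688  0.9150163 ] -0.09355260614856724 0.047118638150661335
```

View pics/w2.png

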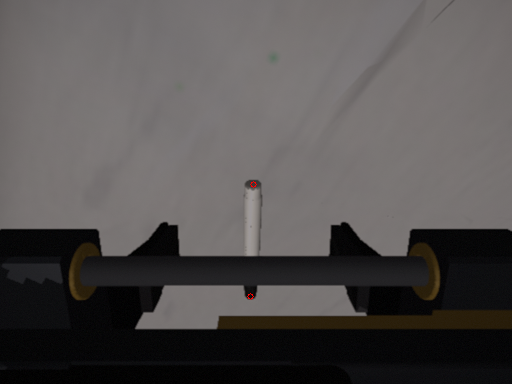

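The prediction circles sit on the tail (253,184) and the cap end (251,296), so the marker pose is right. Descend and grip.

```bash
python3 -m jog '-0.6 -0.3 28 0 -0.002 0.008 50;-0.6 -0.3 28 0 -0.002 0.008 45;-0.5 -0.3 27.8 0 -0.003 0.009 40;0 0 0 0 0 0 40'; python3 - <<'E'
from g import *
A,s=now();step(A,T(Rg,G));print(s["joint_positions"],s["opening"])
E
```

```text
time_s: 6.42
position: [0.469, 0.0077, 0.0266]
tcp_rot: [[-0.377, 0.915, 0.14], [0.86, 0.402, -0.314], [-0.343, 0.002, -0.939]]
force: [-0.2, 0.1, 0.7]
opening: 0.484
grasp_force: 0.0
total [ 2.1 -1.6  0.6] [ 0.001  0.001 -0.003] n 1 row [ 2.1 -1.6  0.6] [ 0.0012  0.0015 -0.0028]
path [[0.47, 0.01, 0.03]]
[ -1.93556728  43.55815766 117.31069746 -61.78844612  20.5040789
  33.10757972] 0.4838572107593052
```

```bash
python3 -m jog '2 -1.6 0.5 0 0 0 20;0 0 0 0 0 0 0;0 0 0 0 0 0 0;0 0 0 0 0 0 0;0 0 0 0 0 0 0'; python3 - <<'E'
from g import *
A,s=now();print(s["joint_positions"])
B=A.copy();B[2,3]+=.10;step(A,B)
E
```

```text
time_s: 7.05
position: [0.4664, 0.0092, 0.0264]
tcp_rot: [[-0.376, 0.916, 0.142], [0.86, 0.402, -0.313], [-0.344, 0.004, -0.939]]
force: [-0.4, 1.8, 6.2]
opening: 0.142
grasp_force: 30.1
[ -1.75563588  43.58195535 117.6918701  -62.86432477  20.31007108
  34.47864407]
total [-34.4   0.4 -93.9] [-0.  0. -0.] n 2 row [-17.2   0.2 -47. ] [-0.  0. -0.]
path [[0.47, 0.01, 0.08], [0.47, 0.01, 0.13]]
```

```bash
python3 -m jog '-17.2 0.2 -47 0 0 0 0;-17.2 0.2 -47 0 0 0 0;-8 0 -23 0 0 0 0'; python3 - <<'E'
from g import *
A,s=now();print(s["joint_positions"])
d=capture("wrist");cv2.imwrite("pics/w3.png",d["color"][...,::-1])
mt=Rg.T@a;print("tail dir in tool",mt)
np.save("mt.npy",mt)
y=A[:3,1]
Rt=np.c_[np.cross(frame(-a,y)[:,1],0*y),y,y]  # placeholder
# R with R@mt=Z, R@ey = horizontal (yaw 24)
yh=np.array([a[1],-a[0],0]);q=np.array([0,1,0]);Rt=np.c_[Z,yh,np.cross(Z,yh)]@np.c_[mt,q,np.cross(mt,q)].T
print(Rt)
B=T(Rt,[.44,.12,.30]);step(A,B)
E
```

```text
time_s: 7.42
position: [0.4666, 0.0094, 0.1515]
tcp_rot: [[-0.375, 0.916, 0.143], [0.861, 0.401, -0.313], [-0.344, 0.006, -0.939]]
force: [0.0, -0.6, -0.7]
opening: 0.14
grasp_force: 30.0
[ -1.72690219  27.41858968 114.44156372 -33.87961946  33.64724174
   2.4085907 ]
tail dir in tool [ 0.93966379  0.         -0.34199776]
[[-0.1383381   0.9145     -0.380094  ]
 [ 0.31275695  0.4045      0.85932253]
 [ 0.93966379  0.         -0.34199776]]
total [  54.    20.8 -177.9] [ 7.000e-03  1.573e+00 -1.000e-03] n 10 row [ 17.4   2.  -11.1] [ 7.000e-04  1.573e-01 -1.000e-04]
path [[0.46, 0.03, 0.16], [0.45, 0.05, 0.16], [0.45, 0.06, 0.17], [0.44, 0.08, 0.19], [0.44, 0.09, 0.2], [0.44, 0.1, 0.22], [0.44, 0.11, 0.24], [0.44, 0.12, 0.26], [0.44, 0.12, 0.28], [0.44, 0.12, 0.3]]
```

View pics/w3.png

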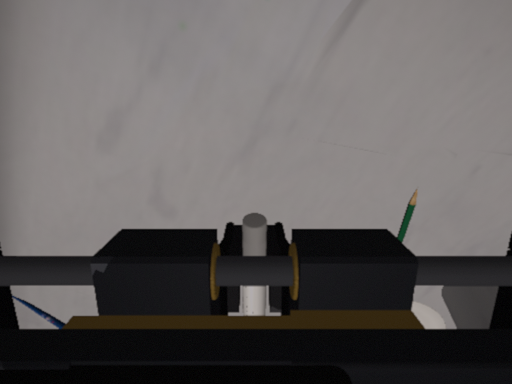

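The picture shows the marker held between the fingers, straight in the jaws, tail end at (255,221).

```bash
cat >> g.py <<'E'
mt=np.array([.93966,0,-.342]);q_=np.array([0,1,0])
def Rv(yaw):
    yh=np.array([np.cos(yaw),np.sin(yaw),0]);return np.c_[Z,yh,np.cross(Z,yh)]@np.c_[mt,q_,np.cross(mt,q_)].T
gp=np.array([0,0,.0185]) # marker axis at pads, tool frame
E
python3 - <<'E'
from g import *
A,s=now();R=Rv(0);print(R);B=T(R,np.array([.50,.10,.34])-R@gp);step(A,B)
E
```

```text
[[ 0.       1.       0.     ]
 [ 0.342    0.       0.93966]
 [ 0.93966  0.      -0.342  ]]
total [ -15.9   60.7 -199.2] [-0.184  1.549  0.421] n 10 row [ 14.    7.2 -17.2] [-0.0184  0.1549  0.0421]
path [[0.47, 0.03, 0.16], [0.47, 0.05, 0.18], [0.47, 0.06, 0.2], [0.47, 0.08, 0.22], [0.47, 0.09, 0.24], [0.48, 0.09, 0.26], [0.48, 0.1, 0.28], [0.49, 0.1, 0.3], [0.49, 0.09, 0.33], [0.5, 0.08, 0.35]]
```

```bash
python3 -m jog '14 7.2 -17.2 -0.0184 0.1549 0.0421 0;14 7.2 -17.2 -0.0184 0.1549 0.0421 0;14 7.2 -17.2 -0.0184 0.1549 0.0421 0;14 7.2 -17.2 -0.0184 0.1549 0.0421 0;14 7.2 -17.2 -0.0184 0.1549 0.0421 0'; python3 - <<'E'
from g import *
A,s=now();print(s["joint_positions"]);R=Rv(0);B=T(R,np.array([.50,.10,.34])-R@gp);step(A,B)
E
```

```text
time_s: 8.1
position: [0.4701, 0.0852, 0.2291]
tcp_rot: [[-0.22, 0.975, -0.012], [0.888, 0.205, 0.411], [0.403, 0.08, -0.912]]
force: [-0.8, 0.3, -0.7]
opening: 0.144
grasp_force: 30.0
[-17.31704708  22.24455779 105.71862275  25.90357391  62.89742191
 -44.34224798]
total [  38.4   38.1 -108.2] [-0.1    0.794  0.205] n 5 row [ 15.    7.7 -18.3] [-0.0199  0.1587  0.0411]
path [[0.47, 0.09, 0.25], [0.48, 0.1, 0.28], [0.49, 0.1, 0.3], [0.49, 0.09, 0.32], [0.5, 0.08, 0.35]]
```

```bash
python3 -m jog '15 7.7 -18.3 -0.02 0.1587 0.041 0;15 7.7 -18.3 -0.02 0.1587 0.041 0;15 7.7 -18.3 -0.02 0.1587 0.041 0;15 7.7 -18.3 -0.02 0.1587 0.041 0;15 7.7 -18.3 -0.02 0.1587 0.041 0;0 0 0 0 0 0 0'; python3 - <<'E'
from g import *
A,s=now();print(s["joint_positions"]);R=Rv(0);B=T(R,np.array([.523,.246,.34])-R@gp);step(A,B)
ims=[]
for c in("scene","top","wrist"):
    d=capture(c);g0=A[:3,3]+A[:3,:3]@gp;ax=A[:3,:3]@mt
    p=proj(d,g0+ax*.0165),proj(d,g0-ax*.1185);print(c,p)
    r=trace(c,"marker")
    if r:
        m=r[0]["pixels"];ys,xs=np.nonzero(m);print(r[0]["conf"],len(xs),xs.min(),xs.max(),ys.min(),ys.max())
    im=d["color"][...,::-1].copy()
    for x in p: cv2.circle(im,tuple(int(k) for k in x),1,(0,0,255),-1)
    x,y=np.clip(np.mean(p,0).astype(int),[60,60],[451,323]);ims.append(cv2.resize(im[y-60:y+60,x-60:x+60],(400,400),interpolation=cv2.INTER_NEAREST) if c!="wrist" else cv2.resize(im,(533,400)))
cv2.imwrite("pics/h4.png",cv2.resize(np.hstack(ims[:2]),(800,400)))
E
```

```text
time_s: 8.85
position: [0.5008, 0.0811, 0.3442]
tcp_rot: [[0.001, 1.0, 0.002], [0.347, -0.002, 0.938], [0.938, -0.001, -0.347]]
force: [0.2, -0.3, -0.1]
opening: 0.145
grasp_force: 30.0
[-32.27627769  30.19994246  99.94031036  53.48181867  99.07970428
 -49.01965816]
total [ 53.3  22.  137.6] [ 0.002  0.006 -0.001] n 3 row [17.7  7.4 45.9] [ 0.0005  0.0019 -0.0004]
path [[0.51, 0.13, 0.34], [0.52, 0.18, 0.35], [0.52, 0.23, 0.35]]
scene (array([225.60808369, 112.14137758]), array([228.17233172, 158.52210428]))
top (array([209.13197129, 170.36793353]), array([214.81208028, 184.97097954]))
wrist (array([256.70138613, 223.33768023]), array([255.32964741, 359.93955183]))
0.67 1740 242 267 213 316
```

View pics/h4.png

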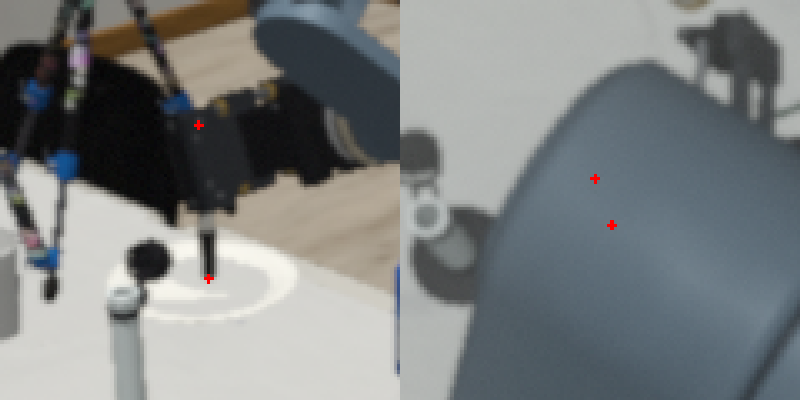

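The left crop shows the marker hanging vertical, cap down, its lower end at (208,278) on the predicted cross; the open tube is at (125,295). Top view is covered by the arm. Move over the tube.

```bash
python3 -m jog '17.7 7.4 45.9 0 0.002 0 0;17.7 7.4 45.9 0 0.002 0 0;17.7 7.4 45.9 0 0.002 0 0;-19 0 7 0 0 0 0;0 0 0 0 0 0 0;0 0 0 0 0 0 0'; python3 - <<'E'
from g import *
A,s=now();print(s["joint_positions"]);R=Rv(0);B=T(R,np.array([.523,.246,.32])-R@gp);step(A,B)
ims=[]
for c in("scene","wrist"):
    d=capture(c);g0=A[:3,3]+A[:3,:3]@gp;ax=A[:3,:3]@mt
    P=[g0+ax*.0165,g0-ax*.1185,[.523,.2462,.15]];p=[proj(d,X) for X in P];print(c,np.round(p,1).tolist())
    im=d["color"][...,::-1].copy()
    if c=="scene":
        x,y=p[1].astype(int);x0,y0=x-35,y-45;S=8;im=cv2.resize(im[y0:y0+72,x0:x0+70],None,fx=S,fy=S,interpolation=cv2.INTER_CUBIC)
        for k in p[1:]: cv2.circle(im,tuple(int(v) for v in (k-[x0,y0]+.5)*S),3,(0,0,255),-1)
        print(x0,y0)
    ims.append(im)
cv2.imwrite("pics/s5.png",ims[0]);cv2.imwrite("pics/w5.png",ims[1])
E
```

```text
time_s: 9.9
position: [0.5226, 0.2303, 0.3286]
tcp_rot: [[-0.003, 1.0, 0.0], [0.341, 0.001, 0.94], [0.94, 0.003, -0.341]]
force: [-0.2, -1.2, -0.0]
opening: 0.145
grasp_force: 30.0
[-16.20194902  31.24707086 102.05159014  64.64352938  87.52606568
 -45.7627574 ]
total [-2.7  0.4 -0.8] [ 0.    -0.001  0.003] n 1 row [-2.7  0.4 -0.8] [ 0.0003 -0.0011  0.0026]
path [[0.52, 0.23, 0.33]]
scene [[196.3, 103.3], [199.9, 146.3], [201.6, 162.5]]
164 101
wrist [[254.1, 217.7], [253.9, 355.5], [253.8, 390.4]]
```

View pics/s5.png

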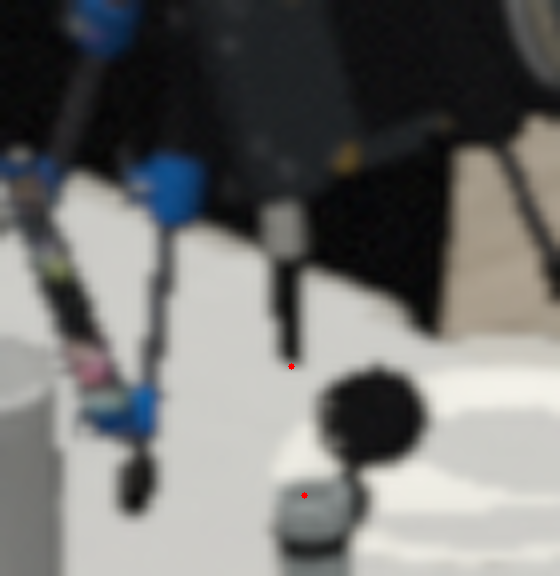

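Marker (cap end at (290,360)) hangs upright above the mouth (about (312,497)); the predicted mouth cross is at (304,495), so about one pixel of doubt. Measure it finer.

```bash
python3 - <<'E'
from g import *
A,s=now();d=capture("scene");g=cv2.cvtColor(d["color"],cv2.COLOR_RGB2GRAY).astype(float)
g0=A[:3,3]+A[:3,:3]@gp;ax=A[:3,:3]@mt
def edges(row,c,half=9):
    xs=np.arange(int(c)-half,int(c)+half+1);v=g[row,xs[0]:xs[-1]+1];dv=np.abs(np.diff(v));m=len(dv)//2
    def pk(lo,hi):
        w=dv[lo:hi]*(dv[lo:hi]>.35*dv[lo:hi].max());return (w@(xs[lo:hi]+.5))/w.sum()
    return pk(0,m),pk(m,len(dv)),v.astype(int)
for z in (.02,.04,.06,.08,.10,.12,.13):
    p=proj(d,[.523,.2462,z]);l,r,v=edges(int(round(p[1])),p[0]);print("tube",z,p.round(1),round(l,2),round(r,2),"mid-pred",round((l+r)/2-p[0],2))
for k in (-.115,-.11,-.10,-.09,-.08):
    p=proj(d,g0+ax*k);l,r,v=edges(int(round(p[1])),p[0],6);print("mk",k,p.round(1),round(l,2),round(r,2),round((l+r)/2-p[0],2),v)
print(g[155:170,192:216].astype(int))
E
```

```text
tube 0.02 [204.6 199.1] 197.95 209.54 mid-pred -0.88
tube 0.04 [204.2 193.6] 200.42 209.41 mid-pred 0.73
tube 0.06 [203.7 188.1] 200.01 208.49 mid-pred 0.52
tube 0.08 [203.3 182.6] 199.51 208.4 mid-pred 0.69
tube 0.1 [202.8 176.9] 199.01 208.02 mid-pred 0.7
tube 0.12 [202.3 171.2] 198.48 207.37 mid-pred 0.58
tube 0.13 [202.1 168.3] 198.04 207.4 mid-pred 0.62
mk -0.115 [200.1 145.2] 198.57 201.93 0.19 [204 203 203 195 158  97  50  65 133 185 201 203 203]
mk -0.11 [199.9 143.7] 198.11 201.38 -0.19 [204 204 204 203 193 146  72  26  34 112 180 200 203]
mk -0.1 [199.7 140.6] 198.11 200.68 -0.28 [203 203 203 203 193 145  71  34 109 179 201 204 205]
mk -0.09 [199.4 137.5] 197.62 200.98 -0.12 [205 204 204 196 159  96  40  33 109 178 200 204 204]
mk -0.08 [199.2 134.4] 197.46 202.35 0.75 [206 206 205 194 145  72  30  24  50  84  81  57  34]
[[205 204 204 204 203 203 204 210 220 228 223 182 114  75  51  28  22  19
   20  19  19  18  23  36]
 [204 204 204 204 204 204 209 219 227 232 227 197 143 105  74  38  21  22
   21  19  17  19  25  69]
 [203 203 204 204 204 206 213 224 232 234 231 217 181 
[... 559 characters left out ...]
02 203 203 203 198 175 146 131 130 130 130 132 135 133 108  66  81
  161 215 232 234 234 234]
 [203 203 203 203 202 195 165 140 139 144 146 143 137 130 122 100  65  89
  165 212 226 229 229 228]
 [202 203 203 203 202 191 157 132 129 131 130 131 132 125 114  94  74 114
  176 204 211 212 211 211]
 [203 203 202 203 199 179 142 119 119 122 120 119 120 118 109  95 110 155
  192 205 206 204 204 204]
 [202 202 203 203 197 172 128 104 106 111 112 111 110 105  90  95 154 198
  214 217 212 208 205 204]
 [203 203 203 203 201 186 139  84  69  76  81  80  73  63  54 107 182 219
  229 228 223 218 214 211]
 [203 203 203 203 202 193 148  79  40  38  40  41  35  35  50 121 193 222
  229 229 228 227 227 227]]
```

```bash
python3 -m jog '-0.5 2 -1.4 0 0 0 0;-18.8 0.2 6.8 0 0 0 0;-18.8 0.2 6.8 0 0 0 0;-9.4 0 3.4 0 0 0 0;-4.7 0 1.7 0 0 0 0;-4.7 0 1.7 0 0 0 0;0 0 0 0 0 0 0'; python3 - <<'E'
from g import *
A,s=now();R=Rv(0);B=T(R,np.array([.525,.2447,.26])-R@gp);step(A,B);print(s["force"],s["moment"],(A[:3,3]+A[:3,:3]@gp))
d=capture("scene");g0=A[:3,3]+A[:3,:3]@gp;ax=A[:3,:3]@mt;g=cv2.cvtColor(d["color"],cv2.COLOR_RGB2GRAY).astype(int)
p=proj(d,g0-ax*.1185);print(p);x,y=p.astype(int);print(g[y-14:y+8,x-9:x+12])
E
```

```text
time_s: 10.92
position: [0.525, 0.2287, 0.2681]
tcp_rot: [[-0.002, 1.0, 0.0], [0.341, 0.001, 0.94], [0.94, 0.002, -0.341]]
force: [-0.0, -0.7, 0.1]
opening: 0.141
grasp_force: 30.0
total [-2.1 -0.  -0.7] [ 0.    -0.001  0.002] n 1 row [-2.1 -0.  -0.7] [ 0.0001 -0.001   0.002 ]
path [[0.52, 0.23, 0.27]]
[-0.01214908 -0.66082804  0.09644315] [-0.70549819  0.05118059  0.03960567] [0.52501856 0.24607267 0.26176392]
[202.34521053 164.22412381]
[[207 208 208 208 208 199 170 146 133 122 109  82  45  26  19  22  20  20
   22  23  22]
 [207 208 208 208 208 198 159 117 103  92  82  66  42  24  18  19  20  17
   20  22  22]
 [207 206 207 208 207 197 155  91  57  49  42  38  30  21  22  20  22  21
   20  20  20]
 [206 207 207 207 206 198 156  88  37  23  22  25  22  21  23  21  21  21
   21  23  21]
 [207 207 207 206 205 199 170 112  50  22  29  40  37  27  21  22  19  21
   19  20  19]
 [208 208 207 207 207 204 190 139  67  28  37  64  71  51  30  22  20  20
   22  20  18]
 [207 208 208 208 207 208 199 150  73  26  33  65  92  75  41  20  21  23
   23  21  21]
 [206 207 208 208 209 215 212 168 
[... 601 characters left out ...]
6 206 199 169 144 140 142 143 138 134 130 125 102  65  91 169
  215 230 232]
 [206 206 206 205 194 161 134 132 135 134 133 134 129 118  97  75 116 181
  207 214 215]
 [206 207 206 202 183 146 122 121 126 124 122 124 122 112  99 113 158 195
  209 209 207]
 [206 206 206 201 176 131 107 110 114 114 114 113 108  92  97 157 202 218
  221 216 211]
 [206 206 206 204 190 142  86  73  79  83  82  76  66  57 110 187 222 232
  232 226 221]
 [206 206 206 206 196 151  82  41  39  42  43  38  37  50 124 196 226 233
  232 231 230]
 [206 206 206 206 198 163 108  69  57  53  55  61  70  85 135 190 211 215
  215 219 223]
 [207 207 206 206 200 175 136 111 100  96  98 105 111 115 142 187 204 206
  206 209 211]]
```

```bash
python3 -m jog '-0.5 0.8 -1.3 0 0 0 0;-9.4 0 3.4 0 0 0 0;-9.4 0 3.4 0 0 0 0;-9.4 0 3.4 0 0 0 0;0 0 0 0 0 0 0'; python3 - <<'E'
from g import *
A,s=now();print(s["force"],s["moment"],(A[:3,3]+A[:3,:3]@gp),A[:3,:3]@mt)
E
```

```text
time_s: 11.6
position: [0.5256, 0.2273, 0.237]
tcp_rot: [[0.0, 1.0, -0.001], [0.34, 0.001, 0.94], [0.94, -0.0, -0.34]]
force: [0.3, -0.3, -0.8]
opening: 0.146
grasp_force: 30.0
[ 0.28899408 -0.33552133 -0.77506519] [-0.67029263  0.02109481 -0.00170027] [0.52556129 0.24472152 0.23068412] [ 4.17615277e-04 -1.61805437e-03  9.99961061e-01]
```

```bash
python3 -m jog '-9.4 0 3.4 0 0 0 0;-9.4 0 3.4 0 0 0 0;-7 0 2.5 0 0 0 0;0 0 0 0 0 0 0'; python3 - <<'E'
from g import *
A,s=now();print(s["force"],s["moment"],(A[:3,3]+A[:3,:3]@gp))
E
python3 -m jog '0 0 0 0 0 0 15;0 0 0 0 0 0 20;0 0 0 0 0 0 26;0 0 0 0 0 0 26'
python3 - <<'E'
from g import *
A,s=now();print(s["joint_positions"])
d=capture("scene");p=proj(d,[.5255,.2447,.16]);x,y=p.astype(int)
cv2.imwrite("pics/s6.png",cv2.resize(d["color"][y-50:y+50,x-60:x+60,::-1],(720,600),interpolation=cv2.INTER_CUBIC))
r=trace("scene","marker");print([(q["conf"],[k.mean().round() for k in np.nonzero(q["pixels"])]) for q in r])
E
```

```text
time_s: 12.1
position: [0.5258, 0.2273, 0.21]
tcp_rot: [[-0.001, 1.0, -0.0], [0.341, 0.001, 0.94], [0.94, 0.001, -0.341]]
force: [0.3, 0.3, -1.0]
opening: 0.142
grasp_force: 30.0
[ 0.28757155  0.26621978 -0.99239667] [-0.66305544  0.0223997   0.02386342] [0.52576147 0.2446442  0.20364818]
time_s: 12.6
position: [0.5259, 0.2272, 0.2108]
tcp_rot: [[-0.002, 1.0, 0.0], [0.341, 0.001, 0.94], [0.94, 0.002, -0.341]]
force: [0.8, 0.1, -1.5]
opening: 0.286
grasp_force: 0.0
[-16.41913036  43.56432611 104.5124651   65.77575663  81.4258544
 -59.2734557 ]
[]
```

View pics/s6.png

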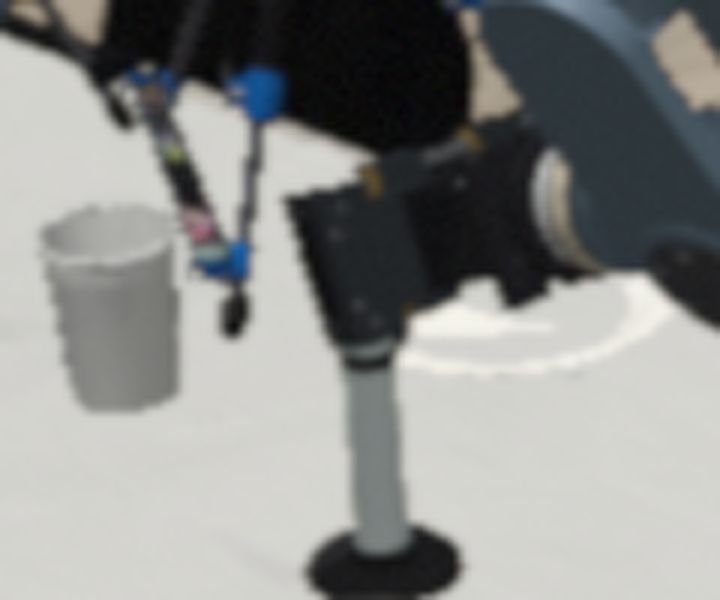

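The tube and its open mouth (370,345) show under the gripper with no marker sticking out. Pull back up and check.

```bash
python3 -m jog '37.6 0 -13.7 0 0 0 26;37.6 0 -13.7 0 0 0 26;28 0 -50 0 0 0 26;17 0 -47 0 0 0 26'; python3 - <<'E'
from g import *
A,s=now();print(s["joint_positions"])
yw=np.radians(99);B=T(frame([0,0,-1],[np.cos(yw),np.sin(yw),0]),[.45,.235,.34]);step(A,B)
E
```

```text
time_s: 13.2
position: [0.5252, 0.1509, 0.3678]
tcp_rot: [[-0.004, 1.0, -0.001], [0.342, 0.002, 0.94], [0.94, 0.003, -0.342]]
force: [1.5, 0.5, -0.2]
opening: 0.302
grasp_force: 0.0
[-24.30443464  28.55524386  98.24663488  59.43329945  96.06799519
 -43.00749494]
total [  2.8 -75.1  88.6] [ 1.041 -0.887 -1.482] n 12 row [ 7.3 -0.4  8.8] [ 0.0868 -0.0739 -0.1235]
path [[0.52, 0.16, 0.37], [0.52, 0.17, 0.37], [0.52, 0.18, 0.38], [0.51, 0.19, 0.38], [0.51, 0.2, 0.38], [0.5, 0.21, 0.37], [0.49, 0.22, 0.37], [0.48, 0.23, 0.37], [0.48, 0.23, 0.36], [0.47, 0.23, 0.36], [0.46, 0.23, 0.35], [0.45, 0.24, 0.34]]
```

```bash
python3 -m jog '7.3 -0.4 8.8 0.0868 -0.0739 -0.1235 26;7.3 -0.4 8.8 0.0868 -0.0739 -0.1235 26;7.3 -0.4 8.8 0.0868 -0.0739 -0.1235 26;7.3 -0.4 8.8 0.0868 -0.0739 -0.1235 26;7.3 -0.4 8.8 0.0868 -0.0739 -0.1235 26;7.3 -0.4 8.8 0.0868 -0.0739 -0.1235 0;7.3 -0.4 8.8 0.0868 -0.0739 -0.1235 0;7.3 -0.4 8.8 0.0868 -0.0739 -0.1235 0;7.3 -0.4 8.8 0.0868 -0.0739 -0.1235 0;7.3 -0.4 8.8 0.0868 -0.0739 -0.1235 0;7.3 -0.4 8.8 0.0868 -0.0739 -0.1235 0;7.3 -0.4 8.8 0.0868 -0.0739 -0.1235 0'; python3 - <<'E'
from g import *
A,s=now();print(s["joint_positions"],A[:3,3])
d=capture("wrist");im=d["color"][...,::-1].copy()
c=np.array([.5255,.2447])
for X in ([*c,.15],[*(c+25*.001*np.array([np.cos(.16),np.sin(.16)])),.142]): 
    p=proj(d,X);print(p);cv2.circle(im,tuple(int(v) for v in p),1,(0,0,255),-1)
for t in("tube","mouth","hinge","cap_top"): print(t,[(np.round(x["at"],4).tolist(),round(x["conf"],2)) for x in place_of("wrist",t)])
p=proj(d,[*c,.15]).astype(int);y0=min(max(p[1]-75,0),234);x0=p[0]-100;cv2.imwrite("pics/w7.png",cv2.resize(im[y0:y0+150,x0:x0+200],(800,600),interpolation=cv2.INTER_NEAREST));print(x0,y0)
cv2.imwrite("w7raw.png",d["color"][...,::-1]);import pickle;pickle.dump(dict(d),open("w7.pkl","wb"))
E
```

```text
time_s: 14.7
position: [0.4495, 0.2358, 0.3385]
tcp_rot: [[-0.987, -0.16, 0.001], [-0.16, 0.987, -0.002], [-0.001, -0.002, -1.0]]
force: [0.1, -0.2, 0.3]
opening: 0.004
grasp_force: 0.0
[ 15.10124855  14.96753185  91.46769232  -0.10171822  73.53806425
 -84.057234  ] [0.44950819 0.23576753 0.33852694]
[251.06689533 242.14974132]
[251.16415898 259.19009671]
tube [([0.5243, 0.2453, 0.002], 0.83)]
mouth [([0.5221, 0.2474, 0.0019], 0.21)]
hinge []
cap_top [([0.5812, 0.2538, 0.1599], 0.37)]
151 167
```

View pics/w7.png

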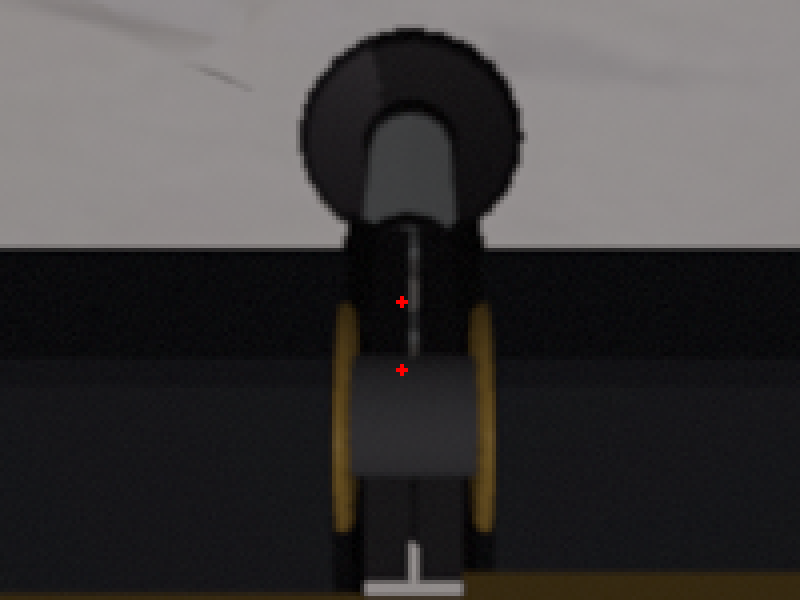

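The closed fingers hide the mouth here (tube foot at (410,130)). Open them and look again.

```bash
python3 -m jog '0 0 0 0 0 0 87;0 0 0 0 0 0 87;0 0 0 0 0 0 87;0 0 0 0 0 0 87;0 0 0 0 0 0 87;0 0 0 0 0 0 87'; python3 - <<'E'
from g import *
d=capture("wrist");im=d["color"][...,::-1].copy();w=im[185:305,170:330]
for t in("tube","mouth","hinge","cap_top"): print(t,[(np.round(x["at"],4).tolist(),round(x["conf"],2)) for x in place_of("wrist",t)])
e=capture("top");p=proj(e,[.5255,.2447,.15]);print(p);x,y=p.astype(int)
u=cv2.resize(e["color"][y-30:y+30,x-40:x+40,::-1],(400,300),interpolation=cv2.INTER_CUBIC)
u=cv2.copyMakeBorder(u,0,0,0,0,0);w=cv2.resize(w,(400,300),interpolation=cv2.INTER_CUBIC)
cv2.imwrite("pics/w8.png",np.hstack([w,u]));import pickle;pickle.dump(dict(d),open("w8.pkl","wb"))
for t in("tube","mouth","hinge","cap_top"): print(t,[(np.round(x["at"],4).tolist(),round(x["conf"],2)) for x in place_of("top",t)])
E
```

```text
time_s: 15.7
position: [0.45, 0.2356, 0.3386]
tcp_rot: [[-0.988, -0.155, -0.002], [-0.155, 0.988, 0.0], [0.002, 0.001, -1.0]]
force: [0.4, -0.1, -0.5]
opening: 0.603
grasp_force: 0.0
tube [([0.5243, 0.2448, -0.001], 0.94)]
mouth [([0.5258, 0.2433, 0.1515], 0.73)]
hinge []
cap_top [([0.5794, 0.2573, 0.1618], 0.72)]
[158.74867087 180.15040913]
tube [([0.5224, 0.2514, -0.0048], 0.63)]
mouth []
hinge []
cap_top [([0.5756, 0.2612, 0.1619], 0.5)]
```

View pics/w8.png

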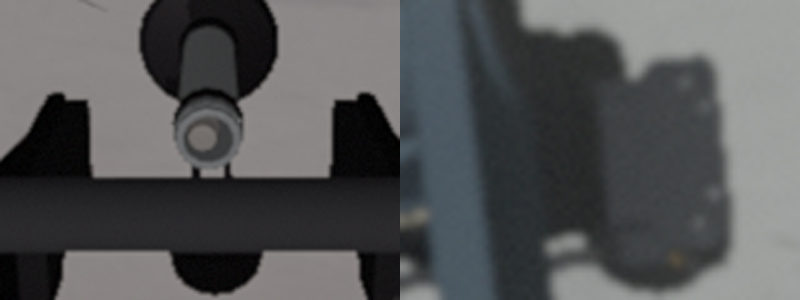

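Left half: the light tail disc of the marker sits inside the bore at (203,137), bore ring (208,138), hinge lugs at (195,170) and (228,170), lid at (217,270): hinge direction about yaw 12.5°. Marker is in; next the lid.

```bash
cat >> g.py <<'E'
ps=np.radians(12.5);hd=np.array([np.cos(ps),np.sin(ps),0]);C=np.array([.5252,.2445,0])
Rp=frame([0,0,-1],[-np.sin(ps),np.cos(ps),0])
def at(rad,z): return T(Rp,C+hd*rad+Z*z)
E
python3 - <<'E'
from g import *
A,s=now();step(A,at(.092,.335));step(at(.092,.335),at(.092,.194))
E
```

```text
total [-167.4    2.9    3.3] [ 0.001 -0.001 -0.062] n 4 row [-41.9  -0.3   0.9] [ 0.0002 -0.0004 -0.0156]
path [[0.49, 0.24, 0.34], [0.53, 0.25, 0.34], [0.57, 0.26, 0.34], [0.62, 0.26, 0.34]]
total [ -0.   0. 141.] [0. 0. 0.] n 3 row [-0.  0. 47.] [0. 0. 0.]
path [[0.62, 0.26, 0.29], [0.62, 0.26, 0.24], [0.62, 0.26, 0.19]]
```

```bash
python3 -m jog '-41.9 -0.3 0.9 0 0 -0.0156 0;-41.9 -0.3 0.9 0 0 -0.0156 0;-41.9 -0.3 0.9 0 0 -0.0156 0;-41.9 -0.3 0.9 0 0 -0.0156 0;0 0 47 0 0 0 0;0 0 47 0 0 0 0;0 0 40 0 0 0 0;0 0 0 0 0 0 0'; python3 - <<'E'
from g import *
A,s=now();print(s["joint_positions"]);step(A,at(.092,.194));step(at(.092,.194),at(.06,.194))
E
```

```text
time_s: 17.2
position: [0.6124, 0.2636, 0.1968]
tcp_rot: [[-0.976, -0.217, -0.01], [-0.217, 0.976, -0.002], [0.01, 0.001, -1.0]]
force: [0.4, 0.5, 0.6]
opening: 0.174
grasp_force: 0.0
[ 1.36886945e+01  3.66321840e+01  7.77778930e+01  5.02455052e-02
  6.61860581e+01 -8.88362970e+01]
total [-2.7  0.2  2.8] [ 0.001 -0.01   0.   ] n 1 row [-2.7  0.2  2.8] [ 0.0006 -0.0104  0.0001]
path [[0.62, 0.26, 0.19]]
total [32.  0.  0.] [0. 0. 0.] n 1 row [32.  0.  0.] [0. 0. 0.]
path [[0.58, 0.26, 0.19]]
```

```bash
python3 -m jog '8 0 2.8 0 -0.01 0 0;8 0 0 0 0 0 0;8 0 0 0 0 0 0;8 0 0 0 0 0 0;8 0 0 0 0 0 0;0 0 0 0 0 0 0'; python3 - <<'E'
from g import *
A,s=now();step(A,at(.021,.194));print(s["force"])
d=capture("scene");print([(np.round(x["at"],4).tolist(),round(x["conf"],2)) for x in place_of("scene","cap_top")])
E
```

```text
time_s: 17.95
position: [0.5768, 0.2559, 0.1999]
tcp_rot: [[-0.976, -0.217, 0.013], [-0.217, 0.976, 0.004], [-0.013, 0.001, -1.0]]
force: [1.1, 0.5, 1.6]
opening: 0.003
grasp_force: 0.9
total [31.9  0.1  5.5] [0.001 0.013 0.   ] n 1 row [31.9  0.1  5.5] [0.0008 0.0131 0.0002]
path [[0.55, 0.25, 0.19]]
[1.09210805 0.47370802 1.59468846]
[([0.5695, 0.2537, 0.1744], 0.43)]
```

```bash
python3 -m jog '8 0 2 0 0.006 0 0;8 0 2 0 0.006 0 0;8 0 0 0 0 0 0;8 0 0 0 0 0 0;0 0 0 0 0 0 0'; python3 - <<'E'
from g import *
A,s=now();step(A,at(.021,.194));print(s["force"],s["joint_positions"])
d=capture("scene");print([(np.round(x["at"],4).tolist(),round(x["conf"],2)) for x in place_of("scene","cap_top")])
p=proj(d,[*C[:2],.17]);x,y=p.astype(int);cv2.imwrite("pics/s9.png",cv2.resize(d["color"][y-40:y+40,x-50:x+50,::-1],(500,400),interpolation=cv2.INTER_CUBIC))
E
```

```text
time_s: 18.68
position: [0.5423, 0.2483, 0.1926]
tcp_rot: [[-0.976, -0.217, -0.008], [-0.217, 0.976, -0.001], [0.008, 0.001, -1.0]]
force: [-0.4, -0.5, 0.5]
opening: 0.002
grasp_force: 0.4
total [-3.5 -0.  -1.4] [ 0.001 -0.008  0.   ] n 1 row [-3.5 -0.  -1.4] [ 0.0008 -0.0084  0.0004]
path [[0.55, 0.25, 0.19]]
[-0.3771013  -0.47909224  0.47538331] [ 1.38526864e+01  3.17802017e+01  8.88995303e+01  6.27933099e-02
  5.97979468e+01 -8.86997893e+01]
[([0.5259, 0.2455, 0.171], 0.41)]
```

View pics/s9.png

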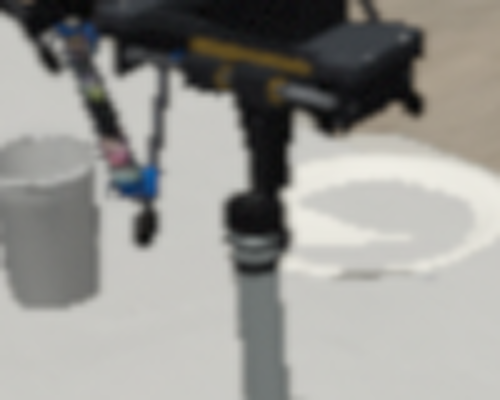

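The lid has swung over and lies nearly flat on the mouth at (255,215). Press it down over the axis.

```bash
python3 -m jog '0 0 -8 0 0 0 0;17 0 0 0 -0.008 0 0;0 0 6 0 0 0 0;0 0 3 0 0 0 0;0 0 2 0 0 0 0;0 0 1 0 0 0 0;0 0 0 0 0 0 0'
```

```text
time_s: 19.65
position: [0.5285, 0.2451, 0.19]
tcp_rot: [[-0.976, -0.217, 0.005], [-0.217, 0.976, 0.002], [-0.005, 0.001, -1.0]]
force: [-0.5, -0.2, 2.6]
opening: 0.005
grasp_force: 1.5
```

```bash
python3 -m jog '2 0 1.5 0 0 0 0;0 0 1 0 0 0 0;0 0 1 0 0 0 0;0 0 0 0 0 0 0'
```

```text
time_s: 20.15
position: [0.5283, 0.245, 0.189]
tcp_rot: [[-0.976, -0.217, 0.01], [-0.217, 0.976, 0.003], [-0.011, 0.001, -1.0]]
force: [-2.2, -2.2, 14.1]
opening: 0.004
grasp_force: 6.9
```

```bash
python3 -m jog '0 0 -20 0 0 0 0;0 0 -22 0 -0.005 0 60;0 0 0 0 0 0 60;0 0 0 0 0 0 60;0 0 0 0 0 0 60;0 0 0 0 0 0 60;0 0 0 0 0 0 60;0 0 0 0 0 0 60'; python3 - <<'E'
from g import *
A,s=now();step(A,at(0,.174));d=capture("wrist")
for t in("cap_top","tube"): print(t,[(np.round(x["at"],4).tolist(),round(x["conf"],2)) for x in place_of("wrist",t)])
print(proj(d,[*C[:2],.168]));cv2.imwrite("pics/w10.png",d["color"][...,::-1])
E
```

```text
time_s: 21.15
position: [0.526, 0.2446, 0.228]
tcp_rot: [[-0.976, -0.217, 0.009], [-0.217, 0.976, 0.003], [-0.009, 0.001, -1.0]]
force: [-0.2, 0.1, 0.3]
opening: 0.663
grasp_force: 0.0
total [ 1.3  0.  54. ] [0.001 0.009 0.   ] n 1 row [ 1.3  0.  54. ] [0.0008 0.0093 0.0002]
path [[0.53, 0.24, 0.17]]
cap_top [([0.5255, 0.2444, 0.169], 0.81), ([0.5264, 0.24, 0.003], 0.25)]
tube [([0.5258, 0.2449, 0.0008], 0.79)]
[253.90172692 215.66160001]
```

View pics/w10.png

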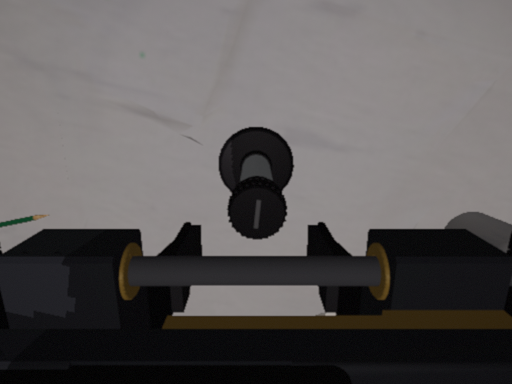

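The lid is shut; the cap with its white index line is at (257,210), midway between the fingers. Go down, grip, turn.

```bash
python3 -m jog '0.6 0.8 27 0 0.004 0 60;0.6 0 27 0 0.004 0 60;0 0 0 0 0 0 30;0 0 0 0 0 0 0;0 0 0 0 0 0 0;0 0 0 0 0 0 0;0 0 0 0 0 0 0'
```

```text
time_s: 22.18
position: [0.5257, 0.2462, 0.1753]
tcp_rot: [[-0.976, -0.216, 0.004], [-0.216, 0.976, 0.003], [-0.004, 0.002, -1.0]]
force: [-0.3, 4.4, 3.7]
opening: 0.416
grasp_force: 37.8
```

```bash
python3 -m jog '0 0 0.2 0 0 0.14 0;0 0 0.2 0 0 0.14 0;0 0 0.2 0 0 0.14 0;0 0 0.2 0 0 0.14 0;0 0 0.2 0 0 0.14 0;0 0 0.2 0 0 0.14 0;0 0 0.2 0 0 0.14 0'; python3 -c "
from g import *
A,s=now();print(s['moment'],s['joint_positions'])"
python3 -m jog '0 0 0.2 0 0 0.14 0;0 0 0.1 0 0 0.1 0;0 0 0 0 0 0.06 0;0 0 0 0 0 0 0'; python3 -c "
from g import *
A,s=now();print(s['moment'],s['joint_positions'],s['tau'])"
```

```text
time_s: 23.05
position: [0.5253, 0.2448, 0.1737]
tcp_rot: [[-0.721, 0.693, 0.002], [0.693, 0.721, 0.0], [-0.001, 0.002, -1.0]]
force: [-1.1, 0.1, 5.0]
opening: 0.418
grasp_force: 37.9
[0.03453641 0.29473402 0.03757158] [ 1.39590478e+01  3.18839941e+01  9.27141130e+01 -2.59768197e-02
  5.52805642e+01 -3.21641987e+01]
time_s: 23.55
position: [0.5253, 0.2442, 0.1735]
tcp_rot: [[-0.49, 0.872, 0.002], [0.872, 0.49, -0.002], [-0.003, 0.001, -1.0]]
force: [-1.4, -0.3, 6.3]
opening: 0.414
grasp_force: 36.5
[-0.30058782  0.20954052  0.39318658] [ 13.9484411   31.8966579   92.73806738  -0.15479128  55.26224427
 -15.29821518] [-2.74305569e-02 -3.88291132e+01 -1.37486163e+01  4.98458762e-01
 -3.64086768e-01  4.86063883e-01]
```

```bash
python3 -m jog '0 0 0 0 0 0.06 0;0 0 0 0 0 0.04 0;0 0 0 0 0 0 0'; python3 -c "
from g import *
A,s=now();print(s['moment'],s['joint_positions'][5])"
python3 -m jog '0 0 0 0 0 0 60;0 0 0 0 0 0 60;0 0 0 0 0 0 60;0 0 0 0 0 0 60;0 0 -20 0 0 0 60;0 0 -40 0 0 0 60;0 0 -40 0 0 0 60;0 0 0 0 0 0 60'; python3 - <<'E'
from h import *
d=capture("wrist")
for t in("cap_top","tube","hinge"): print(t,[(np.round(x["at"],4).tolist(),round(x["conf"],2)) for x in place_of("wrist",t)])
e=capture("scene");print([(np.round(x["at"],3).tolist(),x["conf"]) for x in place_of("scene","rinse_cup")])
p=proj(d,[.5252,.2445,.166]).astype(int);print(p)
y0=int(np.clip(p[1]-60,0,264));x0=p[0]-80
w=cv2.resize(d["color"][y0:y0+120,x0:x0+160,::-1],(400,300),interpolation=cv2.INTER_CUBIC)
x,y=proj(e,[.5252,.2445,.12]).astype(int);w2=cv2.resize(e["color"][y-30:y+30,x-40:x+40,::-1],(400,300),interpolation=cv2.INTER_CUBIC)
cv2.imwrite("pics/f.png",np.hstack([w,w2]))
E
```

```text
time_s: 23.92
position: [0.5253, 0.2436, 0.1735]
tcp_rot: [[-0.401, 0.916, 0.002], [0.916, 0.401, -0.003], [-0.004, 0.001, -1.0]]
force: [-1.1, -2.6, 6.1]
opening: 0.412
grasp_force: 33.6
[-0.53081888  0.24694136  0.54790838] -9.592274230836399
time_s: 24.92
position: [0.5271, 0.2457, 0.276]
tcp_rot: [[-0.398, 0.917, 0.009], [0.917, 0.398, 0.003], [-0.001, 0.01, -1.0]]
force: [0.9, 0.3, -0.6]
opening: 0.693
grasp_force: 0.0
cap_top [([0.5272, 0.2441, 0.1666], 0.7), ([0.5278, 0.2416, 0.1523], 0.68)]
tube [([0.527, 0.2432, 0.0006], 0.79)]
hinge [([0.5476, 0.2502, 0.1393], 0.57)]
[([0.473, -0.275, 0.004], 0.77)]
[249 196]
```

View pics/f.png

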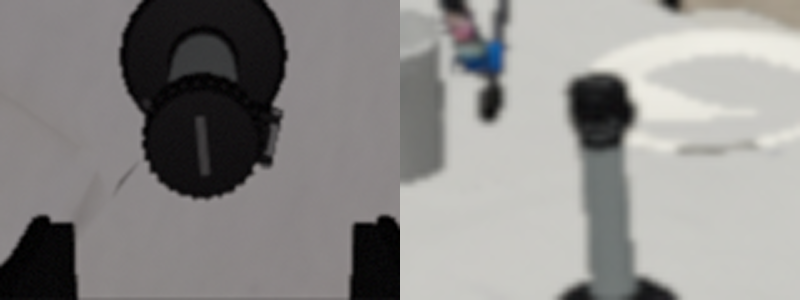

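The lid sits flat on the tube and the index line at (203,145) has turned with the tool. The moment rose to 0.55 N m against a 0.05 N m turning torque, so the cap is on its stop. The cup is unmoved.

```bash
python3 -c "
from rig import *
print(hand_in())"
```

```text
the job is handed in; nothing more can be done
None
```

The marker is in the tube, black cap end down, with the lid shut on the mouth and the cap screwed to its stop. The rinse cup was not moved, and the job was handed in at about 25 s with no result reported back.

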